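# Open a latched sample carrier in the spill tray

## Task

Carry the closed sample carrier (its cover has a handle on top) to the steel spill tray, set it down upright in it and let go. Then squeeze the two latch tabs on the cover's sides, lift the cover off so that the insert with the vials stays standing in the tray, and stand the cover upright on the open bench, outside the tray. Do not open the carrier before it is in the tray, keep the vials upright, and leave everything else on the bench where it is.

Things in the scene. Friction and masses are not known exactly. Their poses are not given: they have to be found in the camera images.
- insert: inner part of the sample carrier: grey foot plate 124 (x) x 60 (y) x 10 mm, on it a grey cup 102 x 35 mm holding a row of three capped vials, pressed in tight, caps 68 mm above the underside. The cup's outward rim, 107 x 40 mm, lies 36 to 40 mm above the underside. Origin: centre of the underside; x along the length, z up. 0.3 to 0.5 kg
- cover: outer part: white hood open below, 115 (x) x 48 (y) x 76 mm high, walls 2.5 mm, about 0.19 kg, standing over the cup with its lower edge on the foot plate (same axes as the insert). Origin: centre of the lower edge, 10 mm above the insert's origin while closed. Latched to the insert; once unlatched it must rise straight up 60 mm to clear the vials
- handle (a point): middle of the white bridge handle on top of the cover: bar 88 mm long (x), 16 mm wide (y), 12 mm high, on two posts at x = +-36 mm, with 12 mm of air below it; this point is 94 mm above the cover's origin. Axes as the cover. Lifting here lifts cover and insert together, with up to 2 mm of play
- tabs (a point): point midway between the two black latch tabs, 67 mm above the cover's origin: where to squeeze, fingers closing along the cover's y. In the middle of each long side (y+, y-) a tab 30 mm wide (x) leans out between 46 and 72 mm above the cover's origin, top edge farthest: 66 mm over the two. Keep both squeezed and the cover lifts off alone. The handle's top is 33 mm above this point
- latch_a (a joint): latch at the cover's y+ side, rad: 0 = tab out, its hook under the cup's rim (latched); 0.2 = tab squeezed upright against the hood (56 mm over both tabs), hook swung clear. Free above about 0.15. A spring pushes it back to 0; about 4 N on the tab's top edge presses it fully
- latch_b (a joint): the same latch at the cover's y- side, rad: 0 latched, 0.2 squeezed and clear
- tray: shallow plain steel spill tray, fixed on the bench: 170 mm (x) x 230 mm (y), floor 5 mm above the bench, rim 17 mm above the bench and 6 mm thick. Origin: centre of its underside, on the bench top; z up
- flask: bystander, to be left alone: glass conical flask with a flared top and white solid in it, 91 mm wide, 146 mm tall; origin at the centre of its underside
- jar: bystander, to be left alone: wide-mouth white jar with a blue lid, 64 mm wide, 75 mm tall; origin at the centre of its underside
- beaker: bystander, to be left alone: small empty glass beaker, 68 mm wide, 75 mm tall; origin at the centre of its underside
- mortar: bystander, to be left alone: small white porcelain mortar, 73 mm wide, 42 mm tall; origin at the centre of its underside
- dish: bystander, to be left alone: round glass dish with some white salt, 90 mm wide, 14 mm tall; origin at the centre of its underside
- filter_box: bystander, to be left alone: flat round white and blue box, 73 mm wide, 23 mm tall; origin at the centre of its underside

How it is judged:
By the outcome, as a careful person would: the job done as asked, in the order asked, and still so for the second after the job is handed in, with the robot touching nothing.
It also fails if it takes over 58 s, if anything falls off the work surface, if the arm or the gripper's body presses on something with over 40 N, if the wrist force passes 120 N, or if a joint passes its speed limit or range.

## Robot

A 6-joint arm with a two-finger parallel gripper is mounted at the origin on the work surface; the furniture and walls round the work are solid. World frame = base frame: x ahead of the robot, y to its left, z up, the work surface at z = 0. Lengths are in mm, angles in rad, forces in N, time in s.
With the tool pointing down it reaches from about 350 to 775 mm from the base axis. Payload 7.3 kg.
Tool frame: the origin (TCP) lies on the front face of the gripper's body, between the roots of the fingers; the fingertips stand 66 mm ahead of it and the grasp point (between the pads) lies 47 mm ahead of it (bot.tip_extent is the distance from the TCP to the fingertips, in mm); z points along the fingers, y is the line along which they close (so a half turn about z gives the same grasp; the last joint's range is limited). The gripper opens to 92 mm and grips with 3 to 60 N. Pads are 19 mm wide; open, the fingers measure 130 mm over their backs; the gripper's body (75 mm by 190 mm) begins 47 mm behind the grasp point.
Start: joints at [-1.366, 0.342, 1.524, -0, 1.275, -0.146], TCP at [180.438, -493.032, 292.241] pointing down, gripper open.
Joint ranges: [-2.53, 2.53], [-0.77, 2.02], [0.04, 2.7], [-1, 4.14], [0.28, 2.66], [-3.11, 3.11]. Speed limits (rad/s): [2.57, 2.57, 3.14, 3.14, 3.14, 3.14].

## Interface

Orientations are given as [roll, pitch, yaw] about the fixed x, y, z axes, in that order (R = Rz(yaw) Ry(pitch) Rx(roll)).
In Python, from plant import readout, viewer, order, bot gives the robot as it stands.
- The arm moves only by the shell command python3 -m creep 'ROWS'. ROWS is text: rows parted by semicolons, each of 7 numbers parted by spaces: the shift along the world's x, y, z in m, then the turn, a rotation vector about the world's x, y, z in rad, then the opening in per cent of the stroke, from 0 (shut) to 100 (fully open). A call has 1 to 8 rows; each row shifts and turns the commanded pose from where the row before left it; what a row does not reach is not made up. A row lasts 1/12 s, in which the tool goes at most 41.7 mm and 7.16 degrees, less where a joint would pass 70% of its speed; a pose out of reach is approached as far as the arm can. A call is refused whole if a number of a shift passes 0.0417 or a number of a turn 0.125, either way. A call with a gripper value outside its range is refused whole. The fingers move at their own pace and stop on an object; the grip force is fixed at half the most. Time passes only in rows, so rows that do not move let the fingers close. It gives the time, the measured TCP pose, the force, the opening and the grip force at its end, in the units of the state.
- readout.get_obs(): the state, without advancing time (a new reading comes with each control period).
- viewer.capture(name): name is "scene" or "top" or "wrist"; returns the picture (480x640x3 uint8, red, green, blue); there is no depth.
- viewer.camera_info(name): a dict with "fx", "fy", "cx", "cy" (pixels), "origin" and "rotation" of the camera in the world. Camera axes: x right, y up, looking along -z (the intrinsics and any distortion apply to the point x, -y, -z); pixel columns grow to the right and rows downward; lengths in mm; the calibration is good to about 2 mm. The wrist camera is an equidistant fisheye: a pixel r from the principal point sees the ray r / f radians off the axis. A picture is of the moment at which its call begins: read the wrist's pose just before it. camera_info takes no time and is no camera call; for the wrist camera it gives the pose at the moment of the call.
- order.close_job(): hands the job in; it is judged then, once.
The state is a dict: "time": time; "joint_positions": joint angles; "dq": joint speeds; "tau": joint torques, N m; "tool_pos": TCP position; "tcp_rot": TCP orientation; "contact_force": force on the tool from outside, world axes, zero at the start; "moment": the same for the moment, N m; "grip_width": finger opening in mm; "finger_force": force on a finger pad.
Only numpy, scipy, OpenCV 4.12 (cv2) and the standard library are available. Lean on these libraries where they do the work, as an engineer would, in place of code of your own. Each camera call takes 0.05 s, during which the arm holds its last target. There are 200 camera calls.

## Working session

There is one attempt and no reset: what is moved stays moved. The work goes in short steps, Python scripts to look and compute and a shell command to move; the robot and the scene stay as the last step left them, time stands still between calls to the robot, and variables do not carry over. Pictures are saved under pics/ and viewed, at most 10 in all, crops included, and the job is handed in when it is done.

```bash
ls; mkdir -p pics; python3 - <<'E'
from plant import readout, viewer, order, bot
import cv2
for n in ("top","scene"):
    im=viewer.capture(n); cv2.imwrite(f"pics/{n}0.png",im[:,:,::-1]); print(n,viewer.camera_info(n))
o=readout.get_obs(); print(o)
E
```

```text
pics
top {'fx': 547.5523727311858, 'fy': 547.5523727311858, 'cx': 309.7763896553645, 'cy': 240.5255743637766, 'origin': array([ 475.75656773,   29.46358383, 1330.95812915]), 'rotation': array([ 0.08413499, -0.01003548, -1.5429097 ])}
scene {'fx': 602.0872401925377, 'fy': 602.0872401925377, 'cx': 328.5618849511613, 'cy': 237.10455100416556, 'origin': array([-101.33609209,  746.0701986 , 1098.60669647]), 'rotation': array([ 0.79233092,  0.00781429, -2.39694193])}
{'time': 0.1, 'joint_positions': array([-1.36600957e+00,  3.42654986e-01,  1.52488220e+00, -5.10357814e-05,
        1.27540137e+00, -1.46008531e-01]), 'dq': array([ 1.60236131e-03, -2.65354544e-03, -1.44495477e-03, -4.81847700e-04,
        3.12509591e-05,  8.54351518e-04]), 'tau': array([ 1.54019752e-03, -4.32003450e+01, -2.44693601e+01,  7.18267076e-02,
        5.25827694e-02, -5.50116795e-05]), 'tool_pos': array([ 180.36504689, -492.76817181,  291.62710615]), 'tcp_rot': array([-3.14025397e+00, -1.47530666e-04,  3.50810084e-01]), 'contact_force': array([-0.06044579,  0.22770924,  0.11061356]), 'moment': array([-0.03818446, -0.01103431, -0.01430425]), 'finger_force': 0.0, 'grip_width': 91.86544899217422}
```

View pics/top0.png

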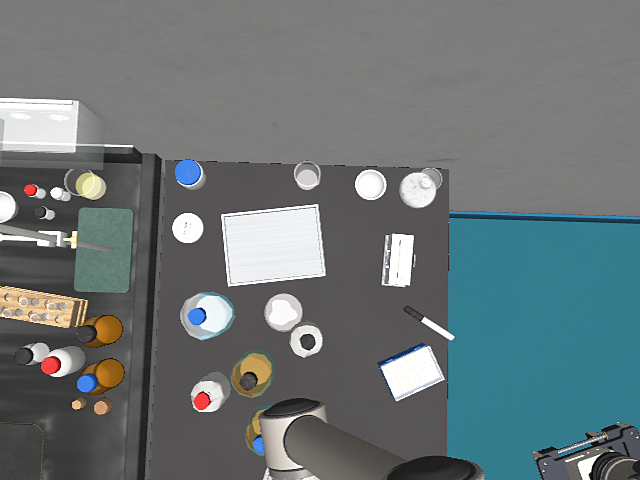

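View pics/scene0.png

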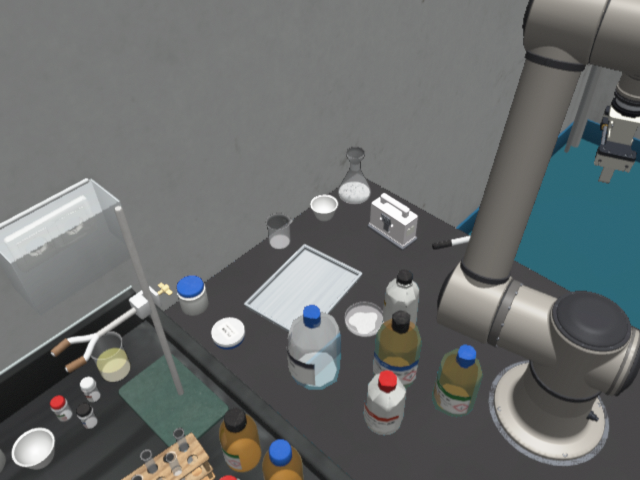

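The top view shows the carrier at about (398,260), with its length roughly along the picture's vertical (world x). The tray is at about (273,245) and the flask, with the mortar, sits close above the carrier at (418,188). Next I'll enlarge the carrier and tray areas.

```bash
cat > h.py <<'E'
import numpy as np, cv2
from scipy.spatial.transform import Rotation as Ro
from plant import readout, viewer, order, bot
def px(name,u,v,z,info=None):
    c=info or viewer.camera_info(name); R=Ro.from_euler('xyz',c['rotation']).as_matrix()
    a,b=(u-c['cx'])/c['fx'],(v-c['cy'])/c['fy']
    if name=='wrist':
        r=np.hypot(a,b); s=np.sin(r)/r if r>0 else 1; d=np.array([a*s,-b*s,-np.cos(r)])
    else: d=np.array([a,-b,-1])
    d=R@d; o=np.array(c['origin']); return (o+d*(z-o[2])/d[2])[:2].round(1)
E
python3 - <<'E'
from h import *
im=cv2.imread('pics/top0.png')
a=cv2.resize(im[215:305,360:440],None,fx=6,fy=6,interpolation=cv2.INTER_CUBIC)
b=cv2.resize(im[190:300,205:345],None,fx=2,fy=2,interpolation=cv2.INTER_CUBIC)
c=np.zeros((540,760,3),np.uint8); c[:540,:480]=a; c[:220,480:760]=b
cv2.imwrite('pics/crop0.png',c)
for u,v in [(222,214),(318,205),(326,276),(229,286)]: print(px('top',u,v,17))
for n,u,v,z in [('flask',418,188,20),('mortar',370,184,30),('beaker',307,177,40),('jar',188,173,70),('jarlike',306,341,50)]: print(n,px('top',u,v,z))
E
```

```text
[645.1 233. ]
[673.8   1.9]
[502.8 -21.9]
[472.4 209.2]
flask [ 722.1 -239.6]
mortar [ 726.5 -121.7]
beaker [737.   30.4]
jar [732.1 307.8]
jarlike [350.8  21.9]
```

View pics/crop0.png

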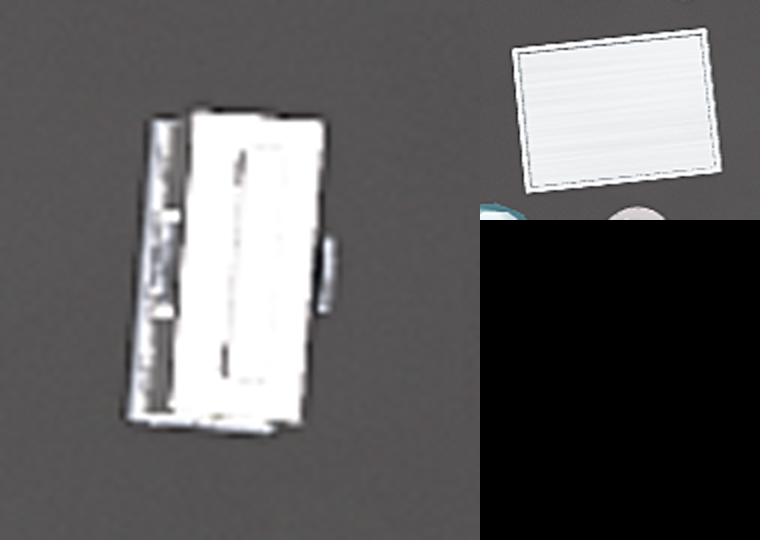

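The crop shows the hood-top corners at about (193,112), (323,120), (300,423) and (173,410) in crop pixels. The foot plate's left edge runs from (152,120) to (130,420), and the handle bar from about (265,148) to (248,380).

```bash
python3 - <<'E'
from h import *
f=lambda u,v,z:px('top',u/6+360-.4,v/6+215-.4,z)
h=[f(193,112,86),f(323,120,86),f(300,423,86),f(173,412,86)]
print(h,np.mean(h,0)); 
for a,b in ((3,0),(2,1)): d=h[b]-h[a]; print(np.linalg.norm(d),np.arctan2(d[1],d[0]))
d=h[1]-h[0]; print('y',np.linalg.norm(d),np.arctan2(d[1],d[0])+np.pi/2)
l=f(152,120,10)-f(130,420,10); print('foot',f(152,120,10),f(130,420,10),np.linalg.norm(l),np.arctan2(l[1],l[0]))
b=f(265,148,110)-f(246,380,110); print('bar',(f(265,148,110)+f(246,380,110))/2,np.linalg.norm(b),np.arctan2(b[1],b[0]))
E
```

```text
[array([ 603.1, -167.1]), array([ 601.5, -216.8]), array([ 486. , -209.5]), array([ 488.9, -161.3])] [ 544.875 -188.675]
114.34719060825242 -0.05074449041546738
115.73046271401493 -0.06311950518662457
y 49.725747857624036 -0.03218204420672577
foot [ 607.2 -162.6] [ 486.  -155.7] 121.39625200145188 -0.056869306306216845
bar [ 544.55 -187.55] 86.90051783505089 -0.06794599511457797
```

```bash
python3 -m creep '0.023 0.019 0 0 0 -0.05 100;0.023 0.019 0 0 0 -0.05 100;0.023 0.019 0 0 0 -0.05 100;0.023 0.019 0 0 0 -0.05 100;0.023 0.019 0 0 0 -0.05 100;0.023 0.019 0 0 0 -0.05 100;0.023 0.019 0 0 0 -0.05 100;0.023 0.019 0 0 0 -0.055 100'; python3 -m creep '0.022 0.019 0 0 0 0 100;0.022 0.019 0 0 0 0 100;0.022 0.019 -0.01 0 0 0 100;0.022 0.019 -0.01 0 0 0 100;0.022 0.019 -0.01 0 0 0 100;0.022 0.019 -0.01 0 0 0 100;0.022 0.019 -0.01 0 0 0 100;0.022 0.019 -0.01 0 0 0 100'; python3 -m creep '0 0 0 0 0 0 100;0 0 0 0 0 0 100'
python3 - <<'E'
from h import *
c=viewer.camera_info('wrist'); print(c, readout.get_obs()['tool_pos'],readout.get_obs()['tcp_rot'])
cv2.imwrite('pics/w1.png',viewer.capture('wrist')[:,:,::-1])
E
```

```text
time: 0.77
tool_pos: [365.3, -339.8, 291.9]
tcp_rot: [-3.141, 0.001, -0.057]
contact_force: [0.1, -0.3, 0.2]
grip_width: 91.5
finger_force: 0.0
time: 1.43
tool_pos: [541.2, -187.8, 231.3]
tcp_rot: [-3.141, 0.001, -0.054]
contact_force: [1.0, -0.5, 0.7]
grip_width: 92.0
finger_force: 0.0
time: 1.6
tool_pos: [540.7, -187.8, 231.0]
tcp_rot: [-3.141, 0.002, -0.051]
contact_force: [-0.2, 0.4, 0.2]
grip_width: 91.9
finger_force: 0.0
{'fx': 371.64829954431775, 'fy': 371.64829954431775, 'cx': 323.98036657020316, 'cy': 237.10652088048707, 'origin': array([ 606.8804847 , -190.54646407,  323.55808144]), 'rotation': array([-2.53230320e-01,  1.32574041e-03, -1.62217910e+00])} [ 540.69214315 -187.75749621  230.97747852] [-3.14079250e+00  2.37271238e-03 -5.14356959e-02]
```

View pics/w1.png

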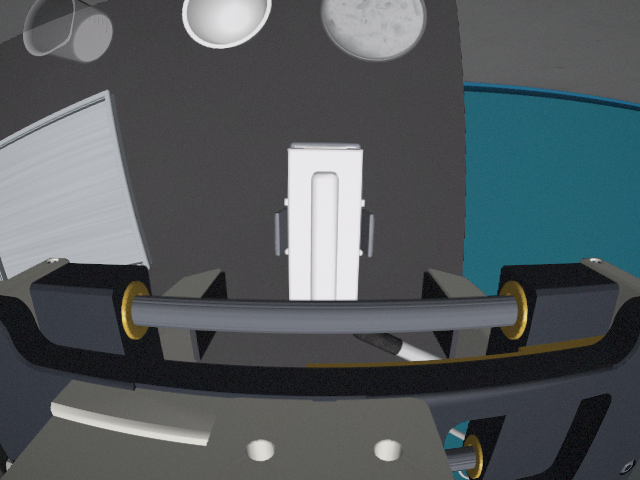

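The wrist view shows the handle bar's far end at about (325,172), with its edges at u = 311 and 339 near v = 270. The tabs are at u = 276 and 373 near v = 231, and the hood's far corners are at (288,150) and (363,150).

```bash
python3 - <<'E'
from h import *
e=px('wrist',325,172,110); a=px('wrist',311.5,275,110); b=px('wrist',338.5,275,110)
print('barend',e,'edges',a,b,(a+b)/2)
c,d=px('wrist',288.5,150,86),px('wrist',362.5,150,86); print('hood far',c,d,(c+d)/2)
p,q=px('wrist',277,232,80),px('wrist',372.5,232,80); print('tabs',p,q,(p+q)/2)
E
```

```text
barend [ 589.8 -191.1] edges [ 527.6 -179.5] [ 526.7 -196.1] [ 527.15 -187.8 ]
hood far [ 603.5 -168.6] [ 601.  -215.7] [ 602.25 -192.15]
tabs [ 548.7 -156.3] [ 545.3 -221.2] [ 547.   -188.75]
```

```bash
python3 -m creep '0.005 -0.001 -0.015 0 0 0 100;0 0 -0.02 0 0 0 100;0 0 -0.02 0 0 0 100;0 0 -0.015 0 0 0 100;0 0 -0.004 0 0 0 100;0 0 0 0 0 0 60;0 0 0 0 0 0 30;0 0 0 0 0 0 5'; python3 -m creep '0 0 0 0 0 0 5;0 0 0 0 0 0 5;0 0 0 0 0 0 5;0 0 0 0 0 0 5;0 0 0 0 0 0 5;0 0 0 0 0 0 5'
```

```text
time: 2.32
tool_pos: [545.8, -190.8, 159.7]
tcp_rot: [3.14, -0.002, -0.055]
contact_force: [-0.2, 0.4, -0.4]
grip_width: 76.7
finger_force: 0.0
time: 2.82
tool_pos: [545.5, -190.0, 158.3]
tcp_rot: [3.142, -0.0, -0.054]
contact_force: [0.3, 0.6, 0.1]
grip_width: 36.2
finger_force: 0.0
```

```bash
python3 -m creep '0 0 -0.001 0 0 0 5;0 0 0 0 0 0 5;0 0 0 0 0 0 5;0 0 0 0 0 0 5;0 0 0 0 0 0 5;0 0 0 0 0 0 5'; python3 -m creep '0 0 0.005 0 0 0 5;0 0 0.015 0 0 0 5;0 0 0.015 0 0 0 5;0 0 0.015 0 0 0 5;0 0 0.01 0 0 0 5;0 0 0 0 0 0 5'
```

```text
time: 3.32
tool_pos: [545.4, -189.8, 157.1]
tcp_rot: [-3.141, 0.0, -0.054]
contact_force: [-0.3, 1.6, -0.7]
grip_width: 15.8
finger_force: 30.0
time: 3.82
tool_pos: [546.1, -190.5, 219.3]
tcp_rot: [3.14, -0.003, -0.054]
contact_force: [0.4, -0.2, -4.5]
grip_width: 15.7
finger_force: 30.0
```

```bash
python3 -m creep '0.001 0.006 0 0 0 0 5;0.002 0.012 0 0 0 0.01 5;0.002 0.018 0 0 0 0.015 5;0.002 0.02 0 0 0 0.015 5;0.002 0.02 0 0 0 0.015 5;0.002 0.02 0 0 0 0.015 5;0.002 0.02 0 0 0 0.015 5;0.002 0.02 0 0 0 0.015 5'; python3 -m creep '0.002 0.02 0 0 0 0.015 5;0.002 0.02 0 0 0 0.015 5;0.002 0.02 0 0 0 0.015 5;0.002 0.02 0 0 0 0.015 5;0.002 0.02 0 0 0 0.015 5;0.001 0.02 0 0 0 0.015 5;0.001 0.02 0 0 0 0 5;0.001 0.015 0 0 0 0 5';  python3 -m creep '0 0.005 0 0 0 0 5;0 0 0 0 0 0 5;0 0 0 0 0 0 5;0 0 0 0 0 0 5'
python3 - <<'E'
from h import *
cv2.imwrite('pics/s2.png',viewer.capture('scene')[100:400,150:550,::-1].repeat(2,0).repeat(2,1))
E
```

```text
time: 4.48
tool_pos: [559.8, -51.8, 215.9]
tcp_rot: [-3.141, 0.003, 0.048]
contact_force: [-0.0, 0.3, -4.6]
grip_width: 15.3
finger_force: 30.0
time: 5.15
tool_pos: [572.3, 103.7, 215.8]
tcp_rot: [-3.141, 0.003, 0.138]
contact_force: [-0.3, -0.4, -4.5]
grip_width: 15.5
finger_force: 30.0
time: 5.48
tool_pos: [573.2, 105.3, 216.8]
tcp_rot: [3.141, 0.001, 0.135]
contact_force: [-0.1, 0.4, -5.4]
grip_width: 15.3
finger_force: 30.0
```

View pics/s2.png

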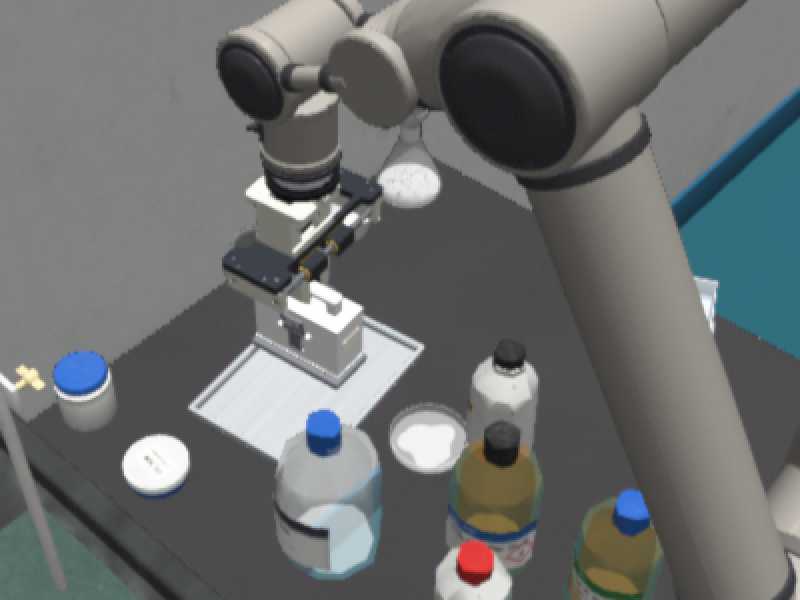

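The carrier hangs level over the tray, with its base at about (310,350) in the crop. I'll lower it now.

```bash
python3 -m creep '0 0 -0.008 0 0 0 5;0 0 -0.012 0 0 0 5;0 0 -0.012 0 0 0 5;0 0 -0.01 0 0 0 5;0 0 -0.006 0 0 0 5;0 0 -0.003 0 0 0 5;0 0 0 0 0 0 5'; python3 -m creep '0 0 -0.001 0 0 0 5;0 0 -0.001 0 0 0 5;0 0 -0.001 0 0 0 5;0 0 0 0 0 0 5;0 0 0 0 0 0 5'
```

```text
time: 6.12
tool_pos: [573.2, 105.7, 165.4]
tcp_rot: [3.142, 0.001, 0.135]
contact_force: [-0.1, -0.1, -5.3]
grip_width: 15.4
finger_force: 30.0
time: 6.53
tool_pos: [573.7, 106.1, 163.8]
tcp_rot: [3.142, -0.001, 0.136]
contact_force: [0.0, 0.1, -3.0]
grip_width: 15.9
finger_force: 30.0
```

```bash
python3 -m creep '0 0 -0.001 0 0 0 5;0 0 -0.0005 0 0 0 5;0 0 0 0 0 0 5;0 0 0 0 0 0 5'
```

```text
time: 6.87
tool_pos: [573.7, 106.2, 162.2]
tcp_rot: [-3.141, -0.001, 0.136]
contact_force: [-0.0, 1.4, -0.4]
grip_width: 15.7
finger_force: 30.0
```

```bash
python3 -m creep '0 0 0 0 0 0 100;0 0 0 0 0 0 100;0 0 0 0 0 0 100;0 0 0 0 0 0 100;0 0 0 0 0 0 100;0 0 0 0 0 0 100;0 0 0 0 0 0 100;0 0 0 0 0 0 100'; python3 -m creep '0 0 0 0 0 0 100;0 0 0 0 0 0 100;0 0 0 0 0 0 100;0 0 0 0 0 0 100'
python3 - <<'E'
from h import *
print(viewer.camera_info('wrist'))
a=viewer.capture('wrist')[60:440,100:550,::-1]; cv2.imwrite('pics/w3.png',cv2.resize(a,(675,570)))
E
```

```text
time: 7.53
tool_pos: [573.4, 105.9, 161.7]
tcp_rot: [3.141, 0.0, 0.136]
contact_force: [-0.1, 0.1, -0.0]
grip_width: 64.3
finger_force: 0.0
time: 7.87
tool_pos: [573.4, 106.0, 161.7]
tcp_rot: [3.141, 0.0, 0.136]
contact_force: [-0.5, 0.6, -0.8]
grip_width: 89.9
finger_force: 0.0
{'fx': 371.64829954431775, 'fy': 371.64829954431775, 'cx': 323.98036657020316, 'cy': 237.10652088048707, 'origin': array([638.8918442 , 115.68292051, 254.48575602]), 'rotation': array([-2.50737592e-01,  4.80768005e-04, -1.43488507e+00])}
```

View pics/w3.png

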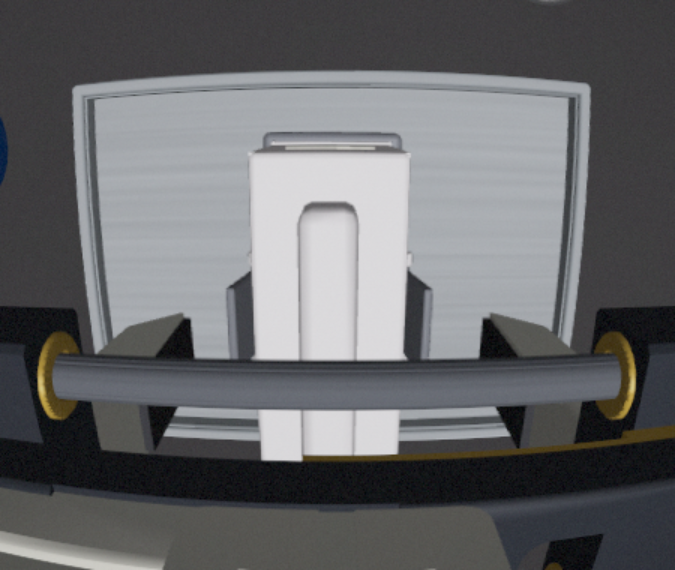

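The carrier stands closed, square and centred in the tray, and both tabs lie between the open fingers (tabs at u = 235 and 425, fingers at 190 and 483). I'll go down and squeeze.

```bash
python3 -m creep '0 0 -0.006 0 0 0 100;0 0 -0.01 0 0 0 100;0 0 -0.01 0 0 0 100;0 0 -0.006 0 0 0 100;0 0 0 0 0 0 30;0 0 0 0 0 0 30;0 0 0 0 0 0 30;0 0 0 0 0 0 30'; python3 -m creep '0 0 0 0 0 0 30;0 0 0 0 0 0 30;0 0 0 0 0 0 30;0 0 0 0 0 0 30;0 0 0 0 0 0 30;0 0 0 0 0 0 30'
```

```text
time: 8.58
tool_pos: [573.7, 106.0, 130.1]
tcp_rot: [3.142, -0.001, 0.136]
contact_force: [-0.2, 1.9, 1.2]
grip_width: 69.8
finger_force: 1.0
time: 9.08
tool_pos: [573.7, 106.7, 130.8]
tcp_rot: [-3.141, -0.002, 0.136]
contact_force: [-0.9, 4.1, 5.3]
grip_width: 54.5
finger_force: 29.9
```

```bash
python3 -m creep '0 0 0.001 0 0 0 30;0 0 0.002 0 0 0 30;0 0 0.003 0 0 0 30;0 0 0.004 0 0 0 30;0 0 0 0 0 0 30;0 0 0 0 0 0 30'
python3 - <<'E'
from h import *
cv2.imwrite('pics/s4.png',cv2.resize(viewer.capture('scene')[190:320,230:370,::-1],None,fx=4,fy=4,interpolation=cv2.INTER_CUBIC))
E
```

```text
time: 9.58
tool_pos: [573.6, 105.9, 140.1]
tcp_rot: [3.141, -0.001, 0.136]
contact_force: [-0.5, 0.0, -1.2]
grip_width: 54.8
finger_force: 29.9
```

View pics/s4.png

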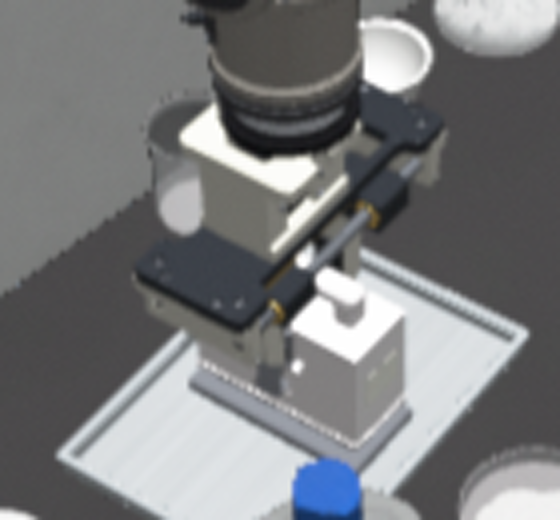

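The wrist carries only about 1–2 N, and the foot plate at about (300,420) is still flat on the tray, so only the cover is rising. I'll keep going straight up.

```bash
python3 -m creep '0 0 0.006 0 0 0 30;0 0 0.012 0 0 0 30;0 0 0.014 0 0 0 30;0 0 0.014 0 0 0 30;0 0 0.014 0 0 0 30;0 0 0.014 0 0 0 30;0 0 0.012 0 0 0 30;0 0 0.006 0 0 0 30'; python3 -m creep '0 0 0.004 0 0 0 30;0 0 0 0 0 0 30'
python3 - <<'E'
from h import *
cv2.imwrite('pics/s5.png',cv2.resize(viewer.capture('scene')[150:320,210:400,::-1],None,fx=3,fy=3,interpolation=cv2.INTER_CUBIC))
E
```

```text
time: 10.3
tool_pos: [574.0, 105.8, 233.8]
tcp_rot: [3.141, -0.003, 0.136]
contact_force: [0.3, 0.5, -1.5]
grip_width: 54.7
finger_force: 29.9
time: 10.47
tool_pos: [573.6, 105.9, 236.4]
tcp_rot: [3.141, -0.001, 0.136]
contact_force: [-0.3, 0.1, -1.6]
grip_width: 54.9
finger_force: 29.9
```

View pics/s5.png

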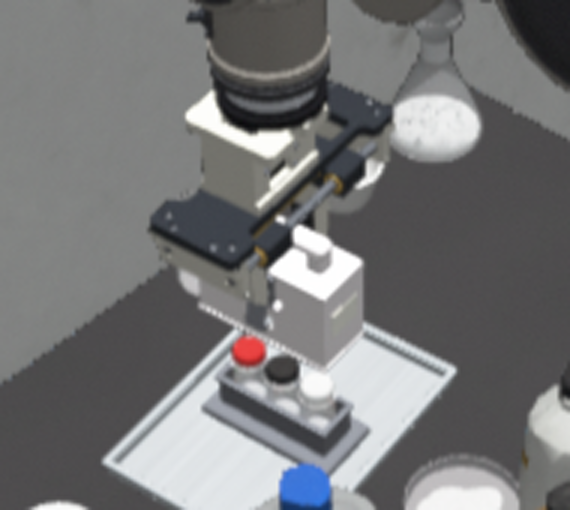

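The insert stands in the tray with its three vials upright, and the cover is clear above them. I'll carry the cover to the open bench at the carrier's old spot.

```bash
python3 -m creep '0 -0.006 0 0 0 0 30;-0.002 -0.012 0 0 0 -0.01 30;-0.002 -0.018 0 0 0 -0.015 30;-0.002 -0.02 0 0 0 -0.015 30;-0.002 -0.02 0 0 0 -0.015 30;-0.002 -0.02 0 0 0 -0.015 30;-0.002 -0.02 0 0 0 -0.015 30;-0.002 -0.02 0 0 0 -0.015 30'; python3 -m creep '-0.002 -0.02 0 0 0 -0.015 30;-0.002 -0.02 0 0 0 -0.015 30;-0.002 -0.02 0 0 0 -0.015 30;-0.002 -0.02 0 0 0 -0.015 30;-0.002 -0.02 0 0 0 -0.015 30;-0.002 -0.02 0 0 0 0 30;0 -0.02 0 0 0 0 30;0 -0.012 0 0 0 0 30';  python3 -m creep '0 0 -0.01 0 0 0 30;0 0 -0.018 0 0 0 30;0 0 -0.02 0 0 0 30;0 0 -0.02 0 0 0 30;0 0 -0.02 0 0 0 30;0 0 -0.014 0 0 0 30;0 0 -0.008 0 0 0 30;0 0 0 0 0 0 30'; python3 -m creep '0 0 0 0 0 0 30'
```

```text
time: 11.18
tool_pos: [558.7, -32.0, 235.1]
tcp_rot: [3.141, 0.001, 0.034]
contact_force: [-0.4, -0.3, -2.2]
grip_width: 54.8
finger_force: 29.9
time: 11.85
tool_pos: [546.5, -184.8, 235.1]
tcp_rot: [3.141, 0.001, -0.042]
contact_force: [0.3, -0.5, -2.3]
grip_width: 54.9
finger_force: 29.9
time: 12.52
tool_pos: [546.2, -181.0, 123.3]
tcp_rot: [-3.14, 0.004, -0.039]
contact_force: [-0.3, 0.4, -1.2]
grip_width: 54.9
finger_force: 29.9
time: 12.6
tool_pos: [547.3, -181.7, 125.5]
tcp_rot: [-3.141, 0.001, -0.039]
contact_force: [-0.1, 0.1, -2.3]
grip_width: 54.5
finger_force: 29.9
```

```bash
python3 -m creep '0 0 -0.004 0 0 0 30;0 0 -0.003 0 0 0 30;0 0 -0.001 0 0 0 30;0 0 0 0 0 0 30;0 0 0 0 0 0 30'; python3 -m creep '0 0 -0.001 0 0 0 30;0 0 0 0 0 0 30;0 0 0 0 0 0 30'
```

```text
time: 13.02
tool_pos: [547.5, -182.1, 118.0]
tcp_rot: [3.141, -0.0, -0.039]
contact_force: [-0.2, 0.0, -2.3]
grip_width: 54.9
finger_force: 29.9
time: 13.27
tool_pos: [547.4, -182.0, 116.8]
tcp_rot: [3.141, -0.0, -0.039]
contact_force: [1.0, 0.0, -2.4]
grip_width: 54.7
finger_force: 29.9
```

```bash
python3 -m creep '0 0 -0.001 0 0 0 30;0 0 0 0 0 0 30;0 0 0 0 0 0 30'; python3 -m creep '0 0 -0.001 0 0 0 30;0 0 0 0 0 0 30;0 0 0 0 0 0 30'
```

```text
time: 13.52
tool_pos: [547.5, -182.1, 115.8]
tcp_rot: [3.141, -0.0, -0.039]
contact_force: [-0.2, 0.5, -1.1]
grip_width: 54.9
finger_force: 29.9
time: 13.77
tool_pos: [547.5, -182.0, 115.7]
tcp_rot: [3.141, -0.001, -0.039]
contact_force: [-2.1, 0.6, 5.8]
grip_width: 54.8
finger_force: 29.9
```

It has touched down. I'll let go and rise.

```bash
python3 -m creep '0 0 0 0 0 0 100;0 0 0 0 0 0 100;0 0 0 0 0 0 100;0 0 0 0 0 0 100;0 0 0 0 0 0 100;0 0 0 0 0 0 100;0 0 0 0 0 0 100;0 0 0 0 0 0 100'; python3 -m creep '0 0 0.005 0 0 0 100;0 0 0.015 0 0 0 100;0 0 0.025 0 0 0 100;0 0 0.025 0 0 0 100;0 0 0.025 0 0 0 100;0 0 0.025 0 0 0 100;0 0 0.02 0 0 0 100;0 0 0.01 0 0 0 100'; python3 -m creep '-0.02 0 0 0 0 0 100;-0.02 0 0 0 0 0 100;-0.02 0 0 0 0 0 100;-0.02 0 0 0 0 0 100;-0.02 0 0 0 0 0 100;-0.01 0 0 0 0 0 100;0 0 0 0 0 0 100;0 0 0 0 0 0 100'
python3 - <<'E'
from h import *
cv2.imwrite('pics/s6.png',viewer.capture('scene')[:,:,::-1])
E
```

```text
time: 14.43
tool_pos: [547.5, -182.0, 114.7]
tcp_rot: [3.142, 0.0, -0.039]
contact_force: [-0.0, 0.2, 0.8]
grip_width: 91.5
finger_force: 0.0
time: 15.1
tool_pos: [548.1, -182.3, 268.2]
tcp_rot: [3.14, -0.004, -0.039]
contact_force: [0.6, -0.2, 0.1]
grip_width: 91.6
finger_force: 0.0
time: 15.77
tool_pos: [437.8, -182.2, 264.9]
tcp_rot: [3.141, -0.001, -0.04]
contact_force: [0.5, 0.1, -0.1]
grip_width: 91.7
finger_force: 0.0
```

View pics/s6.png

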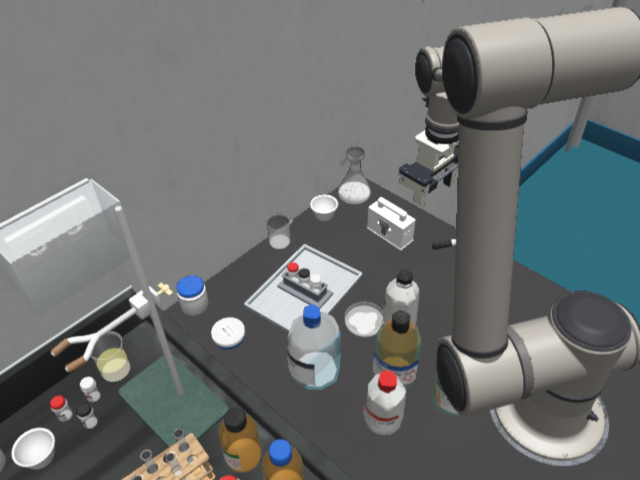

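The cover stands upright on the bench at (391,223), the insert with its vials stands in the tray at (304,287), and nothing else has moved.

```bash
python3 -c "
from plant import order; print(order.close_job())"
```

```text
the job is handed in; nothing more can be done
None
```

The job is handed in: the insert with its three vials stands upright in the tray, the cover stands upright on the open bench at the carrier's old spot, nothing else appears moved in the last picture, and it took about 16 s of the 58 s allowed.

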